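Turn the gearbox parts round for the rebuild

TASK

A small gearbox has been taken apart, and its four aluminium parts stand in the black trays on the plywood board in the order they came off. Move them all to the blue four-pocket rack in the reverse order, ready for the rebuild: the leftmost part goes into the rightmost pocket, the next one into the pocket beside it, and so on, left and right being the same for both racks. Each part must end up standing upright on the floor of its own pocket, let go and at rest.

Things in the scene. Friction and masses are not known exactly. Their poses are not given: they have to be found in the camera images.
- gear: All four parts are 46 mm tall, bare aluminium, stand upright on the origin (centre of the underside), z up. Spur gear with a hub: toothed disc 46 mm across and 14 mm thick, above it a plain round hub 24 mm across from 14 to 46 mm height (grip it there, e.g. 38 mm up). About 90 g.
- pulley: All four parts are 46 mm tall, bare aluminium, stand upright on the origin (centre of the underside), z up. Stepped pulley, turned: foot flange 46 mm across and 8 mm thick, waist 30 mm across up to 22 mm, then a plain drum 40 mm across from 22 to 46 mm height with a wide dark bore on top (grip the drum, e.g. 38 mm up). About 120 g.
- bevel: All four parts are 46 mm tall, bare aluminium, stand upright on the origin (centre of the underside), z up. Bevel gear: round foot 46 mm across and 8 mm thick, ribbed cone narrowing to 26 mm across at 18 mm height, then a plain round hub 26 mm across up to 46 mm (grip the hub, e.g. 38 mm up). About 100 g.
- block: All four parts are 46 mm tall, bare aluminium, stand upright on the origin (centre of the underside), z up. Bearing block, the only angular part: foot 36 mm (x) by 50 mm (y) by 10 mm thick, above it an upright body 36 mm (x) by 34 mm (y) up to 46 mm, bearing ring and dark bore on its two x faces. Grip across its x faces (36 mm), e.g. 38 mm up. About 160 g.
- strip_board: The first rack, fixed: plywood board 90 mm (x) by 296 mm (y) by 12 mm thick, with four black trays in a row along its y axis, centred at y = -108, -36, +36 and +108 mm. Origin: centre of its underside, on the table, z up. +y points to the robot's left (row turned at most 0.16 rad). It may be the nearer or the farther of the two racks.
- rebuild_rack: The second rack, fixed, empty at the start: one blue plastic piece 76 mm (x) by 292 mm (y) with four square pockets in a row along its y axis, centred at x = 0 and y = -108, -36, +36, +108 mm. Each pocket is 68 x 68 mm inside; its floor is 6 mm above the table, its walls (4 mm thick) end 16 mm above the table. Origin: centre of its underside, on the table, z up; +y points to the robot's left (turned at most 0.16 rad).
- tray_gear: The black tray, fixed on the plywood board, in which the gear stands at the start; it marks that part's place in the first row. All four trays look alike: 66 x 66 mm outside, 60 x 60 mm inside, floor 4 mm thick, rim 10 mm above the tray's origin, which is the centre of its underside (12 mm above the table).
- tray_pulley: The black tray, fixed on the plywood board, in which the pulley stands at the start; it marks that part's place in the first row. All four trays look alike: 66 x 66 mm outside, 60 x 60 mm inside, floor 4 mm thick, rim 10 mm above the tray's origin, which is the centre of its underside (12 mm above the table).
- tray_bevel: The black tray, fixed on the plywood board, in which the bevel stands at the start; it marks that part's place in the first row. All four trays look alike: 66 x 66 mm outside, 60 x 60 mm inside, floor 4 mm thick, rim 10 mm above the tray's origin, which is the centre of its underside (12 mm above the table).
- tray_block: The black tray, fixed on the plywood board, in which the block stands at the start; it marks that part's place in the first row. All four trays look alike: 66 x 66 mm outside, 60 x 60 mm inside, floor 4 mm thick, rim 10 mm above the tray's origin, which is the centre of its underside (12 mm above the table).
Mind the look-alikes: they are no part of the job. What is shaped like the pulley but red or yellow is not meant.

How it is judged:
By the outcome, as a careful person would: the job done as asked, in the order asked, and still so for the second after the job is handed in, with the robot touching nothing.
It also fails if it takes over 96 s, if anything falls off the work surface, if the arm or the gripper's body presses on something with over 40 N, if the wrist force passes 120 N, or if a joint passes its speed limit or range.

ROBOT

A 7-joint arm with a two-finger parallel gripper is mounted at the origin on the work surface. World frame = base frame: x ahead of the robot, y to its left, z up, the work surface at z = 0. Lengths are in m, angles in rad, forces in N, time in s.
With the tool pointing down it reaches from about 0.4 to 0.85 m from the base axis. Payload 10.4 kg.
Tool frame: the origin (TCP) lies at the very end of the fingers, on their centre line; the grasp point (between the pads) lies manip.hold_point_z behind it (manip.hold_point_z is the distance from the TCP to the grasp point, in m); z points along the fingers, x is the direction in which the jaws open and shut, and the axes are right-handed (so a half turn about z gives the same grasp; the last joint's range is limited). The gripper opens to 85 mm and grips with 20 to 120 N. Pads are 22 mm wide; open, the fingers measure 114 mm over their backs; the gripper's body (76 mm by 85 mm) begins 54 mm behind the grasp point. The pads swing forward as they close: fully open they stand 13 mm farther back than shut.
Start: joints at [-1.344, 0.332, -0.065, 1.46, 0.022, 1.35, -0.088], TCP at [0.154, 0.606, 0.204] pointing down, gripper open.
Joint ranges: [-2.6, 2.6], [-0.5, 2.12], [-1.47, 1.34], [0.16, 2.42], [-1.27, 4.41], [0.06, 2.06], [-2.6, 2.6]. Speed limits (rad/s): [2.22, 2.22, 2.79, 2.79, 3.14, 3.14, 3.14].

INTERFACE

Orientations are given as a unit quaternion [x, y, z, w].
In Python, from workcell import readout, camera, camera_info, manip gives the robot as it stands.
- The arm moves only by the tool play_rows, never from a script. Its argument "rows" is a list of rows, each a list of 3 entries, a list of its own where there are three numbers: the shift along the world's x, y, z in mm, then the turn, a rotation vector about the world's x, y, z in degrees, then the finger opening in mm, from 0 to 85.4. In form: [[[tx, ty, tz], [rx, ry, rz], fingers], ...]. A call has 1 to 12 rows; each row shifts and turns the commanded pose from where the row before left it; what a row does not reach is not made up. A row lasts 1/8 s, in which the tool goes at most 62.5 mm and 10.7 degrees, less where a joint would pass 70% of its speed; a pose out of reach is approached as far as the arm can. A call with a gripper value outside its range is refused whole. The fingers move at their own pace and stop on an object; "force" is the grip in N (left out, the last holds). Time passes only in rows, so rows that do not move let the fingers close. It gives the time, the measured TCP pose, the force and the opening at its end, in the units of the state.
- readout.get_obs(): the state, without advancing time (a new reading comes with each control period).
- camera(name): name is "side" or "top"; returns the picture (420x560x3 uint8, blue, green, red); there is no depth.
- camera_info(name): a dict with "fx", "fy", "cx", "cy" (pixels), "k1" (the pictures are not rectified: a ray, as slopes to the right and down, at radius r is drawn at 1 + k1 r^2 times it, then the intrinsics apply), "world_from_camera" (4x4, takes a point from camera to world coordinates). Camera axes: x right, y up, looking along -z (the intrinsics and any distortion apply to the point x, -y, -z); pixel columns grow to the right and rows downward; lengths in m; the calibration is good to about 2 mm. A picture is of the moment at which its call begins. camera_info takes no time and is no camera call.
- manip.hand_in(): hands the job in, once; it reports no verdict.
The state is a dict: "clock": time; "joint_pos": joint angles; "joint_velocities": joint speeds; "tau": joint torques, N m; "position": TCP position; "ee_rot": TCP orientation; "ft_force": force on the tool from outside, world axes, zero at the start; "torque": the same for the moment, N m; "grip_width": opening from 0.0 (shut) to 1.0 (fully open).
Only numpy, scipy, OpenCV 4.12 (cv2) and the standard library are available. Lean on these libraries where they do the work, as an engineer would, in place of code of your own. Each camera call takes 0.05 s, during which the arm holds its last target.

## Working session

There is one attempt and no reset: what is moved stays moved. The work goes in short steps, Python scripts to look and compute and a tool call to move; the robot and the scene stay as the last step left them, time stands still between calls to the robot, and variables do not carry over. Pictures are saved under pics/ and viewed, and the job is handed in when it is done.

Besides the shell and the picture viewer there is one more tool, called after "Request:" by a JSON object that holds its "fn" and its "kwargs", one argument or row to a line. play_rows: Moves the arm, as the interface text tells. Its arguments: {"type":"object","properties":{"rows":{"type":"array"},"force":{"type":"number"}},"required":["rows"]}

```bash
mkdir -p pics; python3 - <<'E'
from workcell import readout, camera, camera_info, manip
import cv2
print(readout.get_obs(), manip.hold_point_z)
for n in("top","side"):
    cv2.imwrite(f"pics/{n}0.png",camera(n)); print(camera_info(n))
E
```

```text
{'clock': 0.0, 'joint_pos': array([-1.34361818,  0.33289243, -0.06469597,  1.46095572,  0.02161022,
        1.34990794, -0.08851268]), 'joint_velocities': array([ 2.73044790e-04,  4.69134248e-05, -9.44173928e-04,  4.59167287e-04,
        5.04326657e-04,  5.22746325e-04,  4.72293341e-04]), 'tau': array([-2.97049191e-04, -6.25453162e+01,  4.88403859e-02, -3.91614211e+01,
        1.60821446e-02,  1.01738624e-02, -4.39846730e-06]), 'position': array([0.15440174, 0.60518917, 0.20339625]), 'ee_rot': array([ 7.89677624e-01,  6.13521566e-01, -5.54076525e-04,  4.81074224e-04]), 'ft_force': array([ 5.82298455e-01, -1.10180693e-03,  1.17430998e+00]), 'torque': array([ 0.02494838, -0.02031056, -0.03865428]), 'grip_width': 0.9989015811984859} 0.0187
{'fx': 508.2614852795636, 'fy': 508.2614852795636, 'cx': 285.0916256435433, 'cy': 201.82267468488058, 'k1': -0.12637531410562433, 'world_from_camera': array([[-0.01782502,  0.9923876 , -0.12185697,  0.40069549],
       [-0.99924371, -0.01346904,  0.0364774 , -0.02602169],
       [ 0.03455842,  0.12241503,  0.99187715,  0.87566376],
       [ 0.        ,  0.        ,  0.        ,  1.        ]])}
{'fx': 380.32318776481935, 'fy': 380.32318776481935, 'cx': 278.764704844596, 'cy': 205.35056659233973, 'k1': -0.05827097055505993, 'world_from_camera': array([[-8.90142949e-01,  2.91897006e-01, -3.49916660e-01,
         2.83680533e-01],
       [-4.55680787e-01, -5.68948905e-01,  6.84581744e-01,
         3.92959231e-01],
       [ 7.42661092e-04,  7.68825911e-01,  6.39457713e-01,
         4.66867549e-01],
       [ 0.00000000e+00,  0.00000000e+00,  0.00000000e+00,
         1.00000000e+00]])}
```

View pics/top0.png

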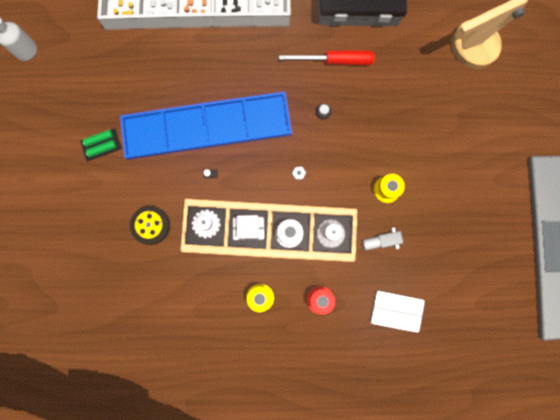

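View pics/side0.png

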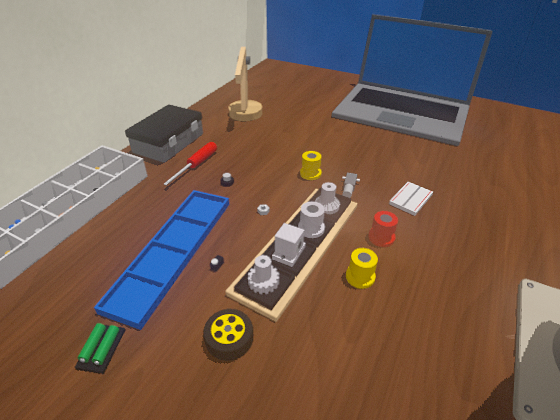

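Top picture: the parts, left to right, are gear (206,223), block (248,228), pulley (290,234) and bevel (331,234). The blue rack runs from about (143,132) to (269,116) and is the farther rack. Look-alikes for the pulley are yellow at (391,187) and (260,298) and red at (322,300); none of these stand in the trays. I'll enlarge to measure.

```bash
python3 - <<'E'
import cv2
a=cv2.imread("pics/top0.png")
cv2.imwrite("pics/c1.png",cv2.resize(a[190:270,175:365],None,fx=4,fy=4,interpolation=cv2.INTER_CUBIC))
cv2.imwrite("pics/c2.png",cv2.resize(a[85:165,110:300],None,fx=4,fy=4,interpolation=cv2.INTER_CUBIC))
E
```

```text
(no output)
```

View pics/c1.png

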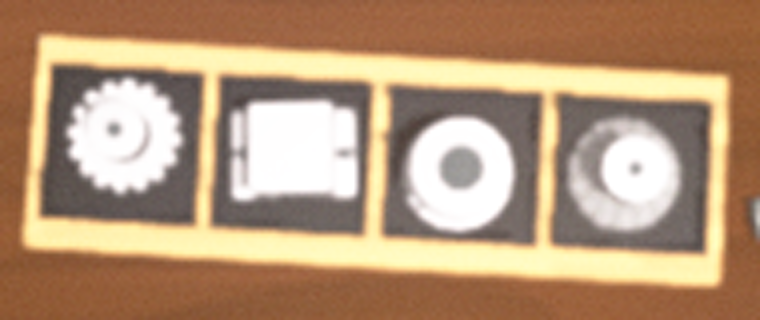

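View pics/c2.png

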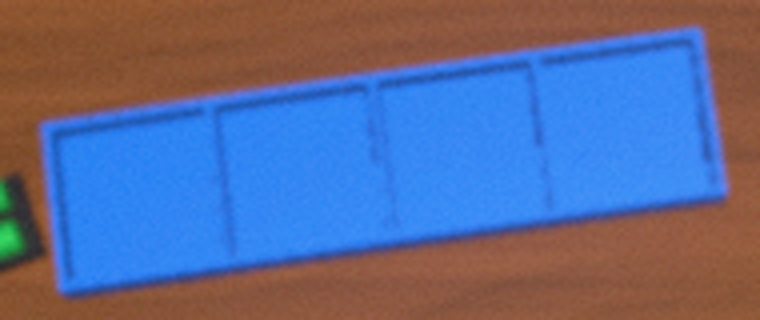

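```bash
cat > h.py <<'E'
import numpy as np, cv2
from workcell import readout, camera, camera_info, manip
def ray(n,u,v):
    c=camera_info(n); M=np.array(c["world_from_camera"])
    d=np.array([(u-c["cx"])/c["fx"],(v-c["cy"])/c["fy"]]); s=d.copy()
    for _ in range(30): s=d/(1+c["k1"]*(s@s))
    return M[:3,3], M[:3,:3]@np.array([s[0],-s[1],-1])
def pt(n,u,v,z):
    o,d=ray(n,u,v); return o+d*(z-o[2])/d[2]
def proj(n,P):
    c=camera_info(n); M=np.array(c["world_from_camera"])
    p=M[:3,:3].T@(np.array(P)-M[:3,3]); s=np.array([p[0],-p[1]])/-p[2]; s=s*(1+c["k1"]*(s@s))
    return np.array([c["fx"]*s[0]+c["cx"],c["fy"]*s[1]+c["cy"]])
def fit(px,z,L,W):
    # corners order: far-left, far-right, near-right, near-left
    Q=np.array([pt("top",u,v,z)[:2] for u,v in px])
    ref=np.array([[W/2,L/2],[W/2,-L/2],[-W/2,-L/2],[-W/2,L/2]])
    H=ref.T@(Q-Q.mean(0)); a=np.arctan2(H[0,1]-H[1,0],H[0,0]+H[1,1])
    return Q,Q.mean(0),a
E
python3 - <<'E'
from h import *
np.set_printoptions(precision=4,suppress=True)
o1=lambda x,y:(175+(x+.5)/4-.5,190+(y+.5)/4-.5)
o2=lambda x,y:(110+(x+.5)/4-.5,85+(y+.5)/4-.5)
for nm,px,z,L,W in(("board",[o1(40,35),o1(728,75),o1(720,286),o1(23,247)],.012,.296,.09),("rack",[o2(41,124),o2(702,28),o2(727,192),o2(64,292)],.016,.292,.076)):
    Q,c,a=fit(px,z,L,W); print(nm,c,a,"sides",[np.linalg.norm(Q[i]-Q[i-1]) for i in range(4)])
    for y in(.108,.036,-.036,-.108): print(c+y*np.array([-np.sin(a),np.cos(a)]))
for nm,p,z in(("gear top",(114,129),.062),("gear disc",(124,135),.030),("block",(291,148),.062),("pulley",(460,168),.062),("bevel",(636,168),.062)):
    print(nm,pt("top",*o1(*p),z))
E
```

```text
board [ 0.4592 -0.0301] -0.07223050466364847 sides [np.float64(0.09059378403853265), np.float64(0.29581692794020586), np.float64(0.09057524788697309), np.float64(0.29625406600356174)]
[0.467  0.0776]
[0.4618 0.0058]
[ 0.4566 -0.066 ]
[ 0.4515 -0.1378]
rack [0.6447 0.0786] 0.1380107553629599 sides [np.float64(0.07648411574525335), np.float64(0.2932779006606986), np.float64(0.07522686251787848), np.float64(0.29035831972067516)]
[0.6299 0.1855]
[0.6398 0.1142]
[0.6497 0.0429]
[ 0.6596 -0.0284]
gear top [0.4701 0.0761 0.062 ]
gear disc [0.4702 0.0759 0.03  ]
block [0.4615 0.0052 0.062 ]
pulley [ 0.4524 -0.0624  0.062 ]
bevel [ 0.4513 -0.1333  0.062 ]
```

```bash
python3 - <<'E'
import cv2
a=cv2.imread("pics/side0.png")
cv2.imwrite("pics/s1.png",cv2.resize(a[170:320,225:365],None,fx=4,fy=4,interpolation=cv2.INTER_CUBIC))
a=cv2.imread("pics/top0.png")
cv2.imwrite("pics/c3.png",cv2.resize(a[200:256,180:275],None,fx=8,fy=8,interpolation=cv2.INTER_CUBIC))
E
```

```text
(no output)
```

View pics/s1.png

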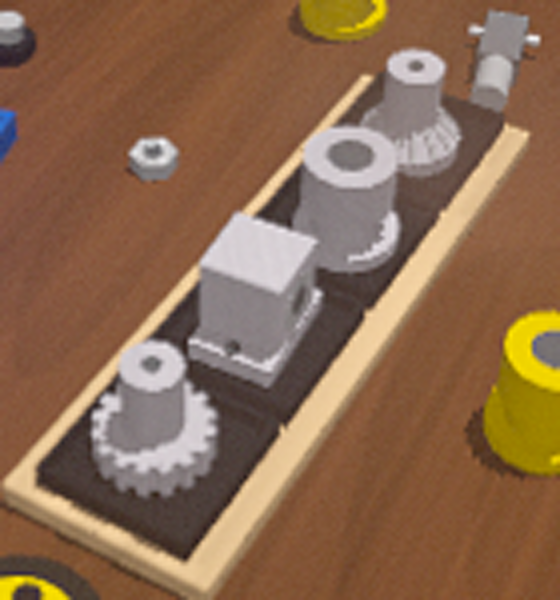

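View pics/c3.png

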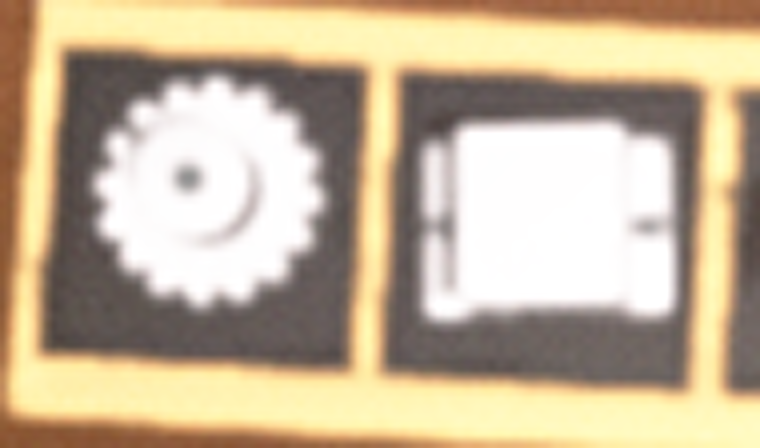

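The sizes agree: board 296×90.6 mm, rack about 292×76 mm, and parts within 5 mm of their tray centres. The side view confirms the order gear, block, pulley, bevel in bare aluminium. Next I move above the gear.

Request:
{"fn": "play_rows", "kwargs": {
  "rows": [
    [[26,-44,-5],[0,0,-6.3],85],
    [[26,-44,-5],[0,0,-6.3],85],
    [[26,-44,-5],[0,0,-6.3],85],
    [[26,-44,-5],[0,0,-6.3],85],
    [[26,-44,-5],[0,0,-6.3],85],
    [[26,-44,-5],[0,0,-6.3],85],
    [[26,-44,-5],[0,0,-6.3],85],
    [[26,-44,-5],[0,0,-6.3],85],
    [[26,-44,-5],[0,0,-6.3],85],
    [[26,-44,-5],[0,0,-6.3],85],
    [[26,-44,-5],[0,0,-6.3],85],
    [[26,-44,-5],[0,0,-6.3],85]
  ],
  "force": 40
}}

```text
clock: 1.6
position: [0.4669, 0.0761, 0.144]
ee_rot: [1.0, -0.001, 0.0, -0.0]
ft_force: [0.4, 0.4, 0.4]
grip_width: 0.997
```

Request:
{"fn": "play_rows", "kwargs": {
  "rows": [
    [[3,0,-20],[0,0,0],60],
    [[0,0,-25],[0,0,0],60],
    [[0,0,-25],[0,0,0],60],
    [[0,0,-20],[0,0,0],60],
    [[0,0,-15],[0,0,0],60],
    [[0,0,-4],[0,0,0],60],
    [[0,0,0],[0,0,0],60]
  ]
}}

```text
clock: 2.48
position: [0.4696, 0.0776, 0.0355]
ee_rot: [1.0, 0.001, 0.0, -0.0]
ft_force: [0.1, 0.1, 0.2]
grip_width: 0.702
```

```bash
python3 - <<'E'
from h import *
a=camera("side"); cv2.imwrite("pics/s2.png",cv2.resize(a[130:320,190:380],None,fx=3,fy=3,interpolation=cv2.INTER_CUBIC))
print(readout.get_obs()["position"])
E
```

```text
[0.46987263 0.07773826 0.03574534]
```

View pics/s2.png

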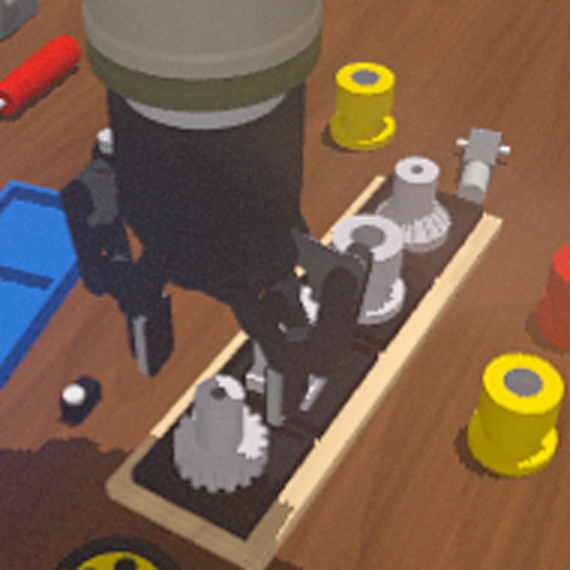

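```bash
python3 - <<'E'
from h import *
for P in [(.47,.0775,.062),(.47,.0775,.042),(.50,.0775,.042),(.44,.0775,.042),(.47,.0775,.016)]:
    print(P,(proj("side",P)-[190,130])*3)
E
```

```text
(0.47, 0.0775, 0.062) [219.02457223 389.37696625]
(0.47, 0.0775, 0.042) [220.10781727 417.20792889]
(0.5, 0.0775, 0.042) [166.97635322 395.94016927]
(0.44, 0.0775, 0.042) [275.29355123 439.23255726]
(0.47, 0.0775, 0.016) [221.44634154 451.46371242]
```

```bash
python3 - <<'E'
from h import *
a=camera("side"); cv2.imwrite("pics/s3.png",cv2.resize(a[190:300,210:310],None,fx=6,fy=5.4,interpolation=cv2.INTER_CUBIC))
a=camera("top"); cv2.imwrite("pics/t3.png",cv2.resize(a[120:290,130:330],None,fx=3.5,fy=3.5,interpolation=cv2.INTER_CUBIC))
E
```

```text
(no output)
```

View pics/s3.png

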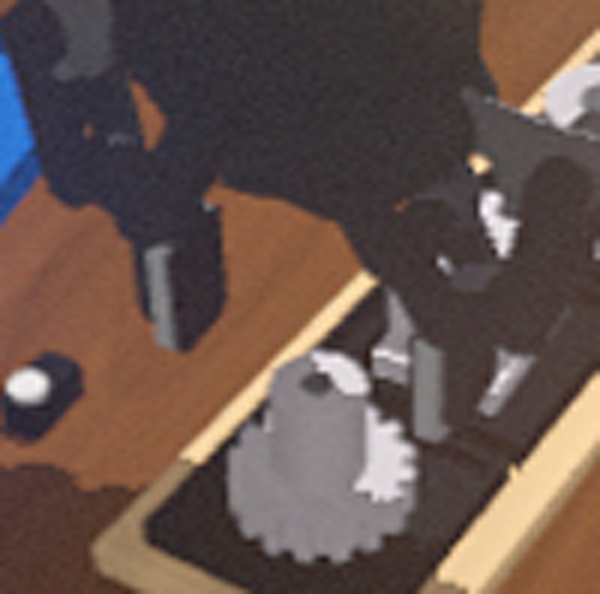

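View pics/t3.png

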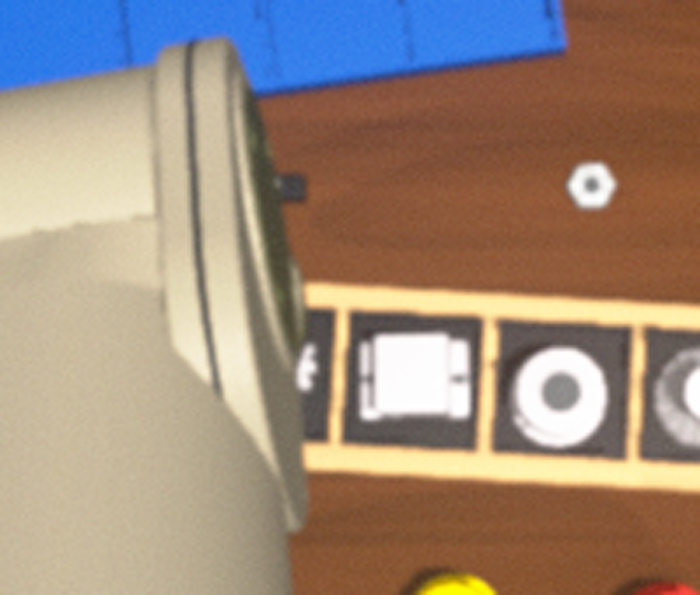

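```bash
python3 - <<'E'
from h import *
for (u,v),x in(((237.5,254.4),.500),((281.7,271.5),.440)):
    for dx in(-.005,0,.005):
        o,d=ray("side",u,v); print(o+d*(x+dx-o[0])/d[0])
    for z in(.036,.042,.048,.055,.062): print("  z",pt("side",u,v,z))
E
```

```text
[0.495      0.10277968 0.08507208]
[0.5        0.09591378 0.07603847]
[0.505      0.08904788 0.06700487]
  z [0.52216084 0.06548297 0.036     ]
  z [0.51883991 0.0700432  0.042     ]
  z [0.51551898 0.07460344 0.048     ]
  z [0.51164456 0.07992371 0.055     ]
  z [0.50777014 0.08524399 0.062     ]
[0.435      0.08792621 0.06631232]
[0.44      0.0778471 0.0530769]
[0.445      0.067768   0.03984148]
  z [0.44645121 0.06484261 0.036     ]
  z [0.44418457 0.06941176 0.042     ]
  z [0.44191792 0.07398091 0.048     ]
  z [0.4392735  0.07931159 0.055     ]
  z [0.43662908 0.08464227 0.062     ]
```

```bash
python3 - <<'E'
from h import *
for (u,v) in((240.3,254.8),(279.2,270.6)):
    for z in(.036,.042,.048,.055,.062): print("  z",pt("side",u,v,z))
E
```

```text
z [0.51789862 0.06422225 0.036     ]
  z [0.51463704 0.06880004 0.042     ]
  z [0.51137546 0.07337783 0.048     ]
  z [0.50757028 0.07871859 0.055     ]
  z [0.50376511 0.08405934 0.062     ]
  z [0.45049722 0.0649864  0.036     ]
  z [0.44817423 0.06955355 0.042     ]
  z [0.44585124 0.0741207  0.048     ]
  z [0.44314109 0.07944905 0.055     ]
  z [0.44043094 0.08477739 0.062     ]
```

The side view puts the finger tips higher than the TCP reading plus the swing would suggest. I'll check this in free air with the fingers shut.

Request:
{"fn": "play_rows", "kwargs": {
  "rows": [
    [[0,0,25],[0,0,0],60],
    [[0,0,25],[0,0,0],40],
    [[0,0,20],[0,0,0],0],
    [[0,0,0],[0,0,0],0],
    [[0,0,0],[0,0,0],0],
    [[0,0,0],[0,0,0],0],
    [[0,0,0],[0,0,0],0]
  ]
}}

```text
clock: 3.5
position: [0.4692, 0.0775, 0.1047]
ee_rot: [1.0, 0.001, -0.0, 0.0]
ft_force: [0.5, -0.2, -0.5]
grip_width: 0.002
```

```bash
python3 - <<'E'
from h import *
o=readout.get_obs();P=o["position"];print(P,o["grip_width"],o["clock"])
a=camera("side"); cv2.imwrite("pics/s4.png",cv2.resize(a[170:300,200:320],None,fx=5,fy=4.5,interpolation=cv2.INTER_CUBIC))
p=proj("side",P); print(p,(p-[200,170])*[5,4.5])
for d in(-.02,.01,.02): print((proj("side",P+[0,0,d])-[200,170])*[5,4.5])
E
```

```text
[0.46918093 0.07751345 0.10469276] 0.002417568920862822 3.5
[262.70703618 238.60322458] [313.53518091 308.71451063]
[315.46107025 355.08463057]
[312.53801685 284.63476315]
[311.51704485 259.9297707 ]
```

View pics/s4.png

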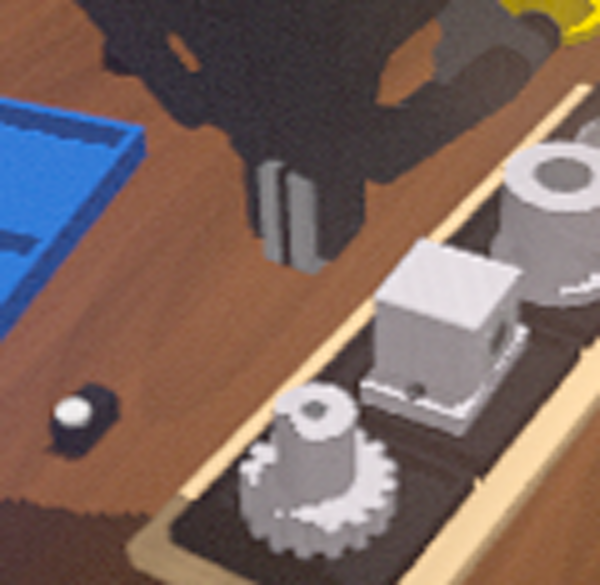

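```bash
python3 - <<'E'
from h import *
P=np.array([.4692,.0775,.1047])
o,d=ray("side",200+286/5,170+266/4.5)
for y in(.06,.07,.0775,.0885,.1):
    q=o+d*(y-o[1])/d[1]; print(q, q-P-[0,.011,0])
E
```

```text
[0.4878702  0.06       0.09951139] [ 0.0186702  -0.0285     -0.00518861]
[0.48173763 0.07       0.11054445] [ 0.01253763 -0.0185      0.00584445]
[0.4771382  0.0775     0.11881925] [ 0.0079382  -0.011       0.01411925]
[0.47039237 0.0885     0.13095563] [ 1.19237224e-03 -3.12250226e-17  2.62556273e-02]
[0.46333991 0.1        0.14364365] [-0.00586009  0.0115      0.03894365]
```

Request:
{"fn": "play_rows", "kwargs": {
  "rows": [
    [[40,0,0],[0,0,0],0],
    [[50,0,0],[0,0,0],0],
    [[50,0,0],[0,0,0],0],
    [[30,0,0],[0,0,0],0],
    [[0,0,0],[0,0,0],0],
    [[0,0,0],[0,0,0],0]
  ]
}}

```text
clock: 4.3
position: [0.6387, 0.0774, 0.1047]
ee_rot: [1.0, 0.001, -0.001, 0.0]
ft_force: [-0.2, -0.0, 0.6]
grip_width: -0.004
```

```bash
python3 - <<'E'
from h import *
o=readout.get_obs();P=o["position"];print(P,o["grip_width"],o["clock"])
p=proj("side",P).round().astype(int); print(proj("side",P)); x,y=p-[60,90]; print(x,y)
a=camera("side"); cv2.imwrite("pics/s5.png",cv2.resize(a[y:y+120,x:x+120],None,fx=5,fy=5,interpolation=cv2.INTER_CUBIC))
E
```

```text
[0.6387354  0.07738257 0.10471117] -0.004217754146817985 4.3
[164.63957366 202.20746483]
105 112
```

View pics/s5.png

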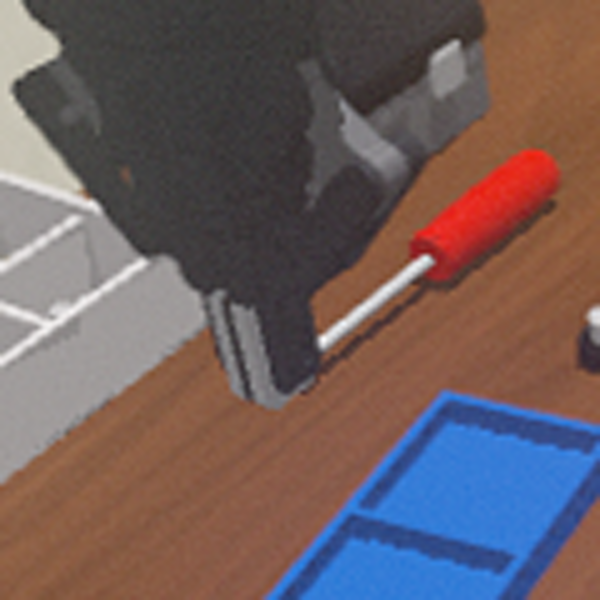

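```bash
python3 - <<'E'
from h import *
from scipy.optimize import least_squares
Ps=np.array([[.4692,.0775,.1047],[.6387,.0774,.1047]]); px=np.array([[257.2,229.1],[105+252/5,112+397/5]])
r=least_squares(lambda d: np.concatenate([proj("side",P+d)-q for P,q in zip(Ps,px)]),[0,0.011,0])
print(r.x,r.fun)
for P,q in zip(Ps[1:],px[1:]):
  o,d=ray("side",*q)
  for y in(.06,.07,.0775,.0885,.1): print(o+d*(y-o[1])/d[1]-P-[0,.011,0])
E
```

```text
[0.00024075 0.01221699 0.02829117] [ 0.12029358 -0.33324044 -0.13678146  0.37581196]
[ 0.03439339 -0.0284     -0.00336819]
[ 0.02269788 -0.0184      0.0076102 ]
[ 0.01392625 -0.0109      0.015844  ]
[1.06118323e-03 1.00000000e-04 2.79202281e-02]
[-0.01238866  0.0116      0.04054538]
```

Two views agree: xy is right, but the visible finger tips sit about 27 mm above the reported TCP with the fingers shut. I'll return over the gear and descend by sight, watching the force.

Request:
{"fn": "play_rows", "kwargs": {
  "rows": [
    [[-40,0,0],[0,0,0],60],
    [[-50,0,0],[0,0,0],60],
    [[-50,0,0],[0,0,0],60],
    [[-28,-1,0],[0,0,0],60],
    [[0,0,-20],[0,0,0],60],
    [[0,0,-25],[0,0,0],60],
    [[0,0,-20],[0,0,0],60],
    [[0,0,-12],[0,0,0],60],
    [[0,0,-8],[0,0,0],60],
    [[0,0,-4],[0,0,0],60],
    [[0,0,0],[0,0,0],60]
  ]
}}

```text
clock: 5.72
position: [0.4716, 0.0767, 0.0164]
ee_rot: [1.0, 0.001, 0.0, -0.0]
ft_force: [-0.7, -0.1, 0.1]
grip_width: 0.702
```

```bash
python3 - <<'E'
from h import *
o=readout.get_obs();P=o["position"];print(P,o["grip_width"],o["clock"],o["ft_force"])
a=camera("side"); cv2.imwrite("pics/s6.png",cv2.resize(a[190:300,210:320],None,fx=5.4,fy=5.4,interpolation=cv2.INTER_CUBIC))
E
```

```text
[0.4715657  0.07665484 0.0163625 ] 0.7015874297251801 5.725 [-0.68930146 -0.09176702  0.11663577]
```

View pics/s6.png

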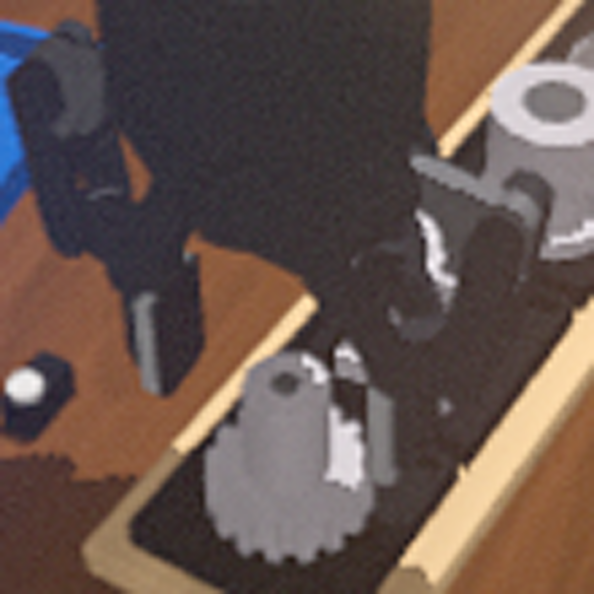

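Request:
{"fn": "play_rows", "kwargs": {
  "rows": [
    [[-1,0,-4],[0,0,0],60],
    [[0,0,-3],[0,0,0],60],
    [[0,0,0],[0,0,0],20],
    [[0,0,0],[0,0,0],15],
    [[0,0,0],[0,0,0],15],
    [[0,0,0],[0,0,0],15],
    [[0,0,0],[0,0,0],15],
    [[0,0,0],[0,0,0],15]
  ],
  "force": 40
}}

```text
clock: 6.78
position: [0.4706, 0.0766, 0.0094]
ee_rot: [1.0, 0.001, 0.0, -0.0]
ft_force: [-1.2, -1.1, 3.7]
grip_width: 0.265
```

```bash
python3 - <<'E'
from h import *
o=readout.get_obs();P=o["position"];print(P,o["grip_width"]*85.4,o["clock"],o["ft_force"])
a=camera("side"); cv2.imwrite("pics/s7.png",cv2.resize(a[190:300,210:320],None,fx=5.4,fy=5.4,interpolation=cv2.INTER_CUBIC))
E
```

```text
[0.47061363 0.07664446 0.00937357] 22.597557788736093 6.775 [-1.17269033 -1.13229059  3.65992326]
```

View pics/s7.png

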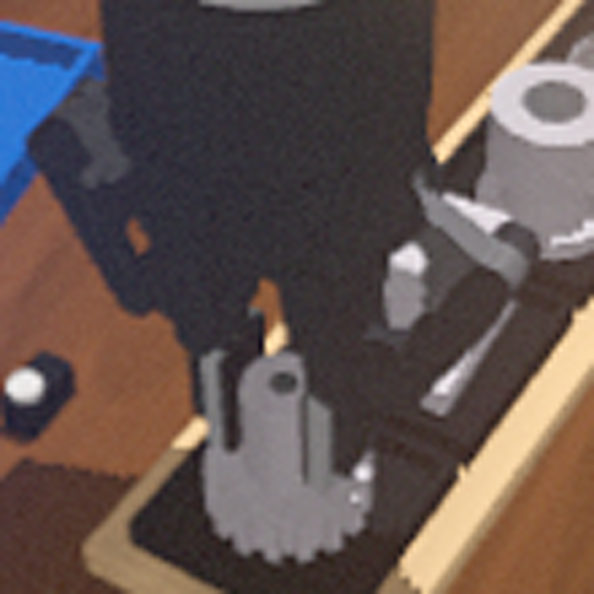

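Request:
{"fn": "play_rows", "kwargs": {
  "rows": [
    [[0,0,10],[0,0,0],15],
    [[0,0,25],[0,0,0],15],
    [[0,0,30],[0,0,0],15],
    [[0,0,20],[0,0,0],15],
    [[25,-14,0],[0,0,0],15],
    [[38,-21,0],[0,0,0],15],
    [[38,-21,0],[0,0,0],15],
    [[38,-21,0],[0,0,0],15],
    [[30,-17,0],[0,0,0],15],
    [[20,-11,0],[0,0,0],15],
    [[0,0,-10],[0,0,0],15],
    [[0,0,-20],[0,0,0],15]
  ]
}}

```text
clock: 8.32
position: [0.6593, -0.0279, 0.0638]
ee_rot: [1.0, 0.001, 0.0, -0.0]
ft_force: [-0.6, 0.6, -2.0]
grip_width: 0.27
```

```bash
python3 - <<'E'
from h import *
o=readout.get_obs();P=o["position"];print(P,o["grip_width"]*85.4,o["clock"],o["ft_force"])
a=camera("side"); cv2.imwrite("pics/s8.png",cv2.resize(a[120:290,120:320],None,fx=3.5,fy=3.5,interpolation=cv2.INTER_CUBIC))
E
```

```text
[ 0.65928727 -0.02786625  0.06375179] 23.028095768667463 8.325 [-0.60758658  0.62044781 -2.04144956]
```

View pics/s8.png

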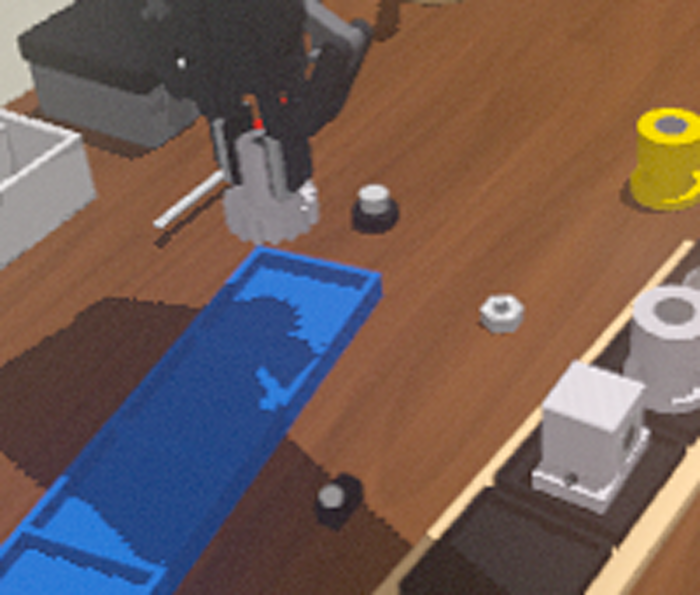

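```bash
python3 - <<'E'
from h import *
c=np.array([.6447,.0786]);a=.138;R=np.array([[np.cos(a),-np.sin(a)],[np.sin(a),np.cos(a)]])
s=lambda P:((proj("side",P)-[120,120])*3.5).round()
print("gear",s([.6593,-.028,.070]),s([.6593,-.028,.116]))
for x,y in((.038,-.146),(-.038,-.146),(.038,.146),(-.038,.146)): print(s([*(c+R@[x,y]),.016]))
E
```

```text
gear [274. 212.] [262. 135.]
[260. 239.]
[383. 266.]
[-87. 648.]
[ 69. 704.]
```

Request:
{"fn": "play_rows", "kwargs": {
  "rows": [
    [[0,0,-20],[0,0,0],15],
    [[0,0,-20],[0,0,0],15],
    [[0,0,-12],[0,0,0],15],
    [[0,0,-7],[0,0,0],15],
    [[0,0,-3],[0,0,0],15],
    [[0,0,-1],[0,0,0],15],
    [[0,0,0],[0,0,0],15]
  ]
}}

```text
clock: 9.25
position: [0.6598, -0.0284, 0.0017]
ee_rot: [1.0, 0.001, 0.0, -0.0]
ft_force: [-0.3, 0.4, -0.7]
grip_width: 0.267
```

Request:
{"fn": "play_rows", "kwargs": {
  "rows": [
    [[0,0,-1.5],[0,0,0],15],
    [[0,0,0],[0,0,0],15]
  ]
}}

```text
clock: 9.5
position: [0.6595, -0.0283, -0.0002]
ee_rot: [1.0, 0.001, 0.0, -0.0]
ft_force: [-0.1, 0.0, -1.4]
grip_width: 0.264
```

```bash
python3 - <<'E'
from h import *
a=camera("side"); cv2.imwrite("pics/s9.png",cv2.resize(a[120:240,150:270],None,fx=5,fy=5,interpolation=cv2.INTER_CUBIC))
E
```

```text
(no output)
```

View pics/s9.png

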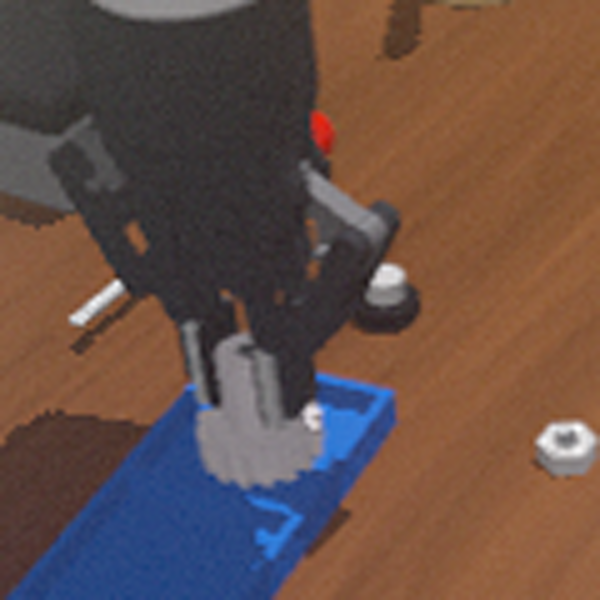

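Request:
{"fn": "play_rows", "kwargs": {
  "rows": [
    [[0,0,-1],[0,0,0],15],
    [[0,0,-1],[0,0,0],15],
    [[0,0,0],[0,0,0],15]
  ]
}}

```text
clock: 9.93
position: [0.6597, -0.0283, -0.0005]
ee_rot: [1.0, 0.001, 0.0, -0.0]
ft_force: [-7.3, 0.5, 14.3]
grip_width: 0.267
```

Request:
{"fn": "play_rows", "kwargs": {
  "rows": [
    [[0,0,1],[0,0,0],60],
    [[0,0,0],[0,0,0],60],
    [[0,0,0],[0,0,0],60],
    [[0,0,20],[0,0,0],60],
    [[0,0,30],[0,0,0],60],
    [[0,0,35],[0,0,0],60],
    [[0,0,20],[0,0,0],60],
    [[-28,4,0],[0,0,0],60],
    [[-45,8,0],[0,0,0],60],
    [[-50,9,0],[0,0,0],60],
    [[-45,8,0],[0,0,0],60],
    [[-30,4,0],[0,0,0],60]
  ]
}}

```text
clock: 11.42
position: [0.4596, 0.0051, 0.1038]
ee_rot: [1.0, 0.001, -0.0, -0.0]
ft_force: [0.7, 0.8, 0.9]
grip_width: 0.703
```

```bash
python3 - <<'E'
from h import *
o=readout.get_obs();P=o["position"];print(P,o["clock"])
a=camera("side"); cv2.imwrite("pics/s10.png",cv2.resize(a[120:280,120:340],None,fx=3.5,fy=3.5,interpolation=cv2.INTER_CUBIC))
a=cv2.imread("pics/top0.png")
# block yaw from foot/body edges (c3 crop 8x at (180,200))
f=lambda x,y,z: pt("top",180+(x+.5)/8-.5,200+(y+.5)/8-.5,z)[:2]
for A,B,z in(((458,125),(625,120),.062),((460,312),(625,306),.062),((425,320),(670,315),.026)):
    d=f(*A,z)-f(*B,z); print(np.linalg.norm(d),np.degrees(np.arctan2(-d[0],d[1])))
E
```

```text
[0.45956448 0.00506789 0.10377014] 11.425
0.0335178470731925 0.9228491532461357
0.032955762516736 1.2412573334262809
0.05107307691898773 0.3236111871609577
```

View pics/s10.png

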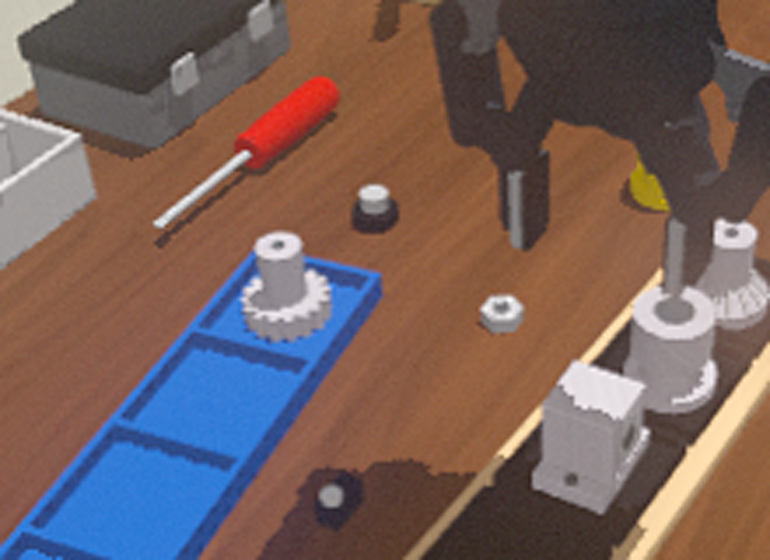

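Gear stands in the rightmost pocket. Next: the block.

Request:
{"fn": "play_rows", "kwargs": {
  "rows": [
    [[1,0,-20],[0,0,1],60],
    [[0,0,-25],[0,0,0],60],
    [[0,0,-22],[0,0,0],60],
    [[0,0,-15],[0,0,0],60],
    [[0,0,-9],[0,0,0],60],
    [[0,0,-4],[0,0,0],60],
    [[0,0,0],[0,0,0],28],
    [[0,0,0],[0,0,0],28],
    [[0,0,0],[0,0,0],28],
    [[0,0,0],[0,0,0],28],
    [[0,0,0],[0,0,0],28]
  ],
  "force": 50
}}

```text
clock: 12.85
position: [0.4631, 0.0047, 0.0093]
ee_rot: [1.0, 0.009, 0.001, -0.0]
ft_force: [0.4, -0.2, 6.3]
grip_width: 0.41
```

```bash
python3 - <<'E'
from h import *
a=camera("side"); cv2.imwrite("pics/s11.png",cv2.resize(a[160:280,220:340],None,fx=5,fy=5,interpolation=cv2.INTER_CUBIC))
E
```

```text
(no output)
```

View pics/s11.png

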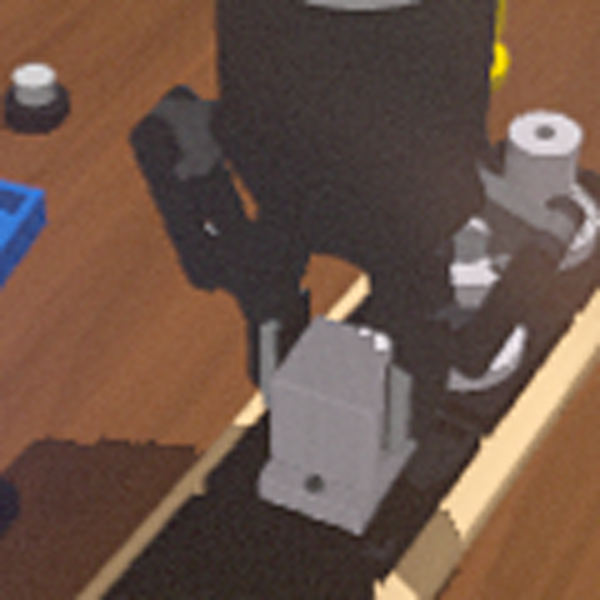

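Request:
{"fn": "play_rows", "kwargs": {
  "rows": [
    [[0,0,10],[0,0,0],28],
    [[0,0,25],[0,0,0],28],
    [[0,0,30],[0,0,0],28],
    [[0,0,10],[0,0,0],28],
    [[22,4,0],[0,0,1],28],
    [[38,8,0],[0,0,2],28],
    [[38,8,0],[0,0,2],28],
    [[38,8,0],[0,0,1.9],28],
    [[31,6,0],[0,0,0],28],
    [[20,4,0],[0,0,0],28],
    [[0,0,-20],[0,0,0],28],
    [[0,0,-20],[0,0,0],28]
  ]
}}

```text
clock: 14.4
position: [0.6479, 0.0423, 0.0413]
ee_rot: [0.998, 0.069, -0.001, 0.0]
ft_force: [0.1, -0.2, -1.3]
grip_width: 0.408
```

```bash
python3 - <<'E'
from h import *
o=readout.get_obs();P=o["position"];print(P,o["ee_rot"],o["grip_width"]*85.4,o["ft_force"])
a=camera("side"); cv2.imwrite("pics/s12.png",cv2.resize(a[140:280,100:260],None,fx=4,fy=4,interpolation=cv2.INTER_CUBIC))
E
```

```text
[0.64793057 0.0422842  0.04130608] [ 9.97583725e-01  6.94661856e-02 -1.07520325e-03  7.36213261e-05] 34.843218318115234 [ 0.06993805 -0.17859365 -1.29840607]
```

View pics/s12.png

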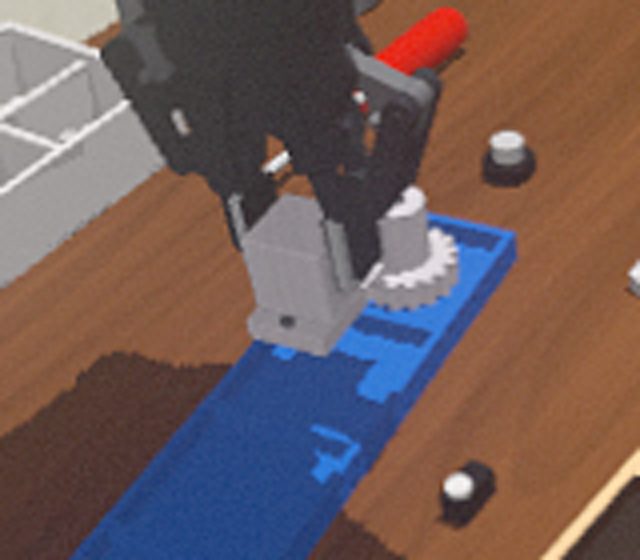

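Request:
{"fn": "play_rows", "kwargs": {
  "rows": [
    [[1.5,0.5,-16],[0,0,0],28],
    [[0,0,-14],[0,0,0],28],
    [[0,0,-7],[0,0,0],28],
    [[0,0,-3],[0,0,0],28],
    [[0,0,-1.5],[0,0,0],28],
    [[0,0,-1],[0,0,0],28],
    [[0,0,0],[0,0,0],28]
  ]
}}

```text
clock: 15.32
position: [0.6511, 0.0432, 0.0015]
ee_rot: [0.998, 0.07, 0.0, -0.0]
ft_force: [-0.5, -0.6, -1.5]
grip_width: 0.41
```

Request:
{"fn": "play_rows", "kwargs": {
  "rows": [
    [[0,0,-1.5],[0,0,0],28],
    [[0,0,-1],[0,0,0],28],
    [[0,0,0],[0,0,0],28]
  ]
}}

```text
clock: 15.7
position: [0.6511, 0.0432, -0.0006]
ee_rot: [0.998, 0.07, 0.0, -0.0]
ft_force: [-3.4, 0.9, 5.7]
grip_width: 0.411
```

```bash
python3 - <<'E'
from h import *
a=camera("side"); cv2.imwrite("pics/s13.png",cv2.resize(a[140:280,100:260],None,fx=4,fy=4,interpolation=cv2.INTER_CUBIC))
E
```

View pics/s13.png

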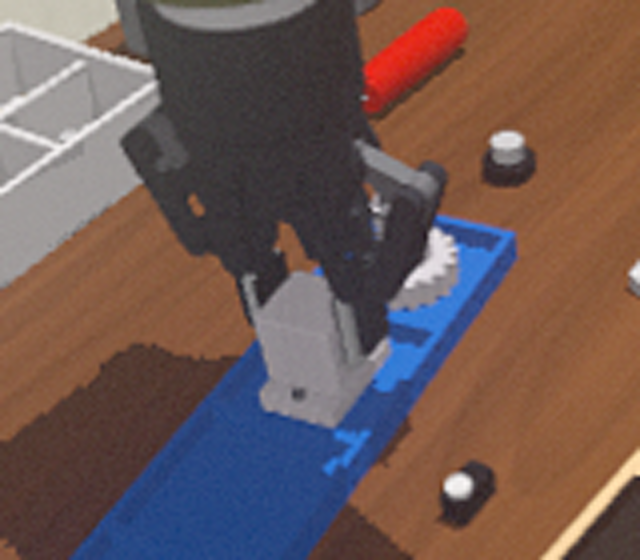

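Request:
{"fn": "play_rows", "kwargs": {
  "rows": [
    [[0,0,0.5],[0,0,0],65],
    [[0,0,0],[0,0,0],65],
    [[0,0,0],[0,0,0],65],
    [[0,0,20],[0,0,0],65],
    [[0,0,30],[0,0,0],65],
    [[0,0,35],[0,0,0],65],
    [[0,0,17],[0,0,0],65],
    [[-30,-15,0],[0,0,-2],65],
    [[-46,-24,0],[0,0,-2],65],
    [[-50,-28,0],[0,0,-2],65],
    [[-43,-24,0],[0,0,-2],65],
    [[-29,-15,0],[0,0,0],65]
  ]
}}

```text
clock: 17.25
position: [0.451, -0.0639, 0.1011]
ee_rot: [1.0, -0.001, -0.0, -0.0]
ft_force: [0.1, 0.9, 1.1]
grip_width: 0.763
```

```bash
python3 - <<'E'
from h import *
o=readout.get_obs();P=o["position"];print(P,o["ee_rot"],o["clock"])
a=camera("side"); cv2.imwrite("pics/s14.png",cv2.resize(a[130:290,120:360],None,fx=3.2,fy=3.2,interpolation=cv2.INTER_CUBIC))
E
```

```text
[ 0.45098171 -0.06389446  0.10108659] [ 9.99999383e-01 -9.69597240e-04 -2.16841145e-04 -4.96479010e-04] 17.25
```

View pics/s14.png

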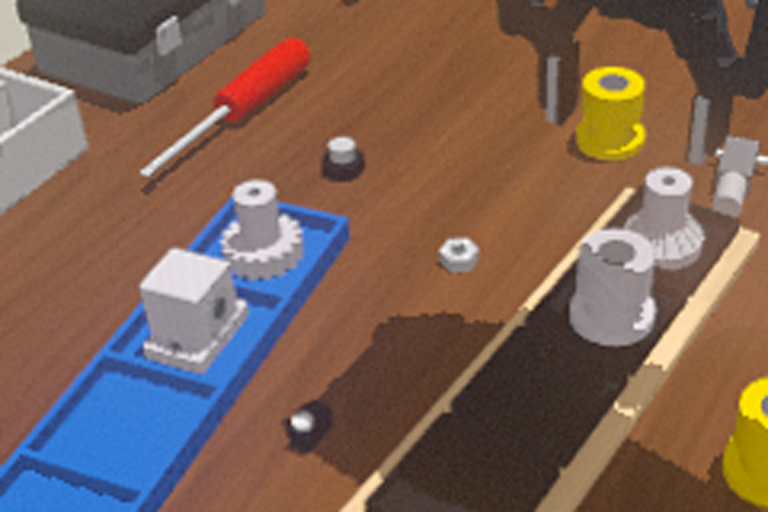

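Block stands in its pocket. Next: the pulley.

Request:
{"fn": "play_rows", "kwargs": {
  "rows": [
    [[1,1,-20],[0,0,0],65],
    [[0,0,-25],[0,0,0],65],
    [[0,0,-20],[0,0,0],65],
    [[0,0,-14],[0,0,0],65],
    [[0,0,-9],[0,0,0],65],
    [[0,0,-4],[0,0,0],65],
    [[0,0,0],[0,0,0],32],
    [[0,0,0],[0,0,0],32],
    [[0,0,0],[0,0,0],32],
    [[0,0,0],[0,0,0],32],
    [[0,0,0],[0,0,0],32]
  ]
}}

```text
clock: 18.68
position: [0.4545, -0.0619, 0.0099]
ee_rot: [1.0, -0.0, 0.0, -0.0]
ft_force: [-2.2, 0.9, 6.1]
grip_width: 0.451
```

```bash
python3 - <<'E'
from h import *
a=camera("side"); cv2.imwrite("pics/s15.png",cv2.resize(a[140:260,240:360],None,fx=5,fy=5,interpolation=cv2.INTER_CUBIC))
E
```

```text
(no output)
```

View pics/s15.png

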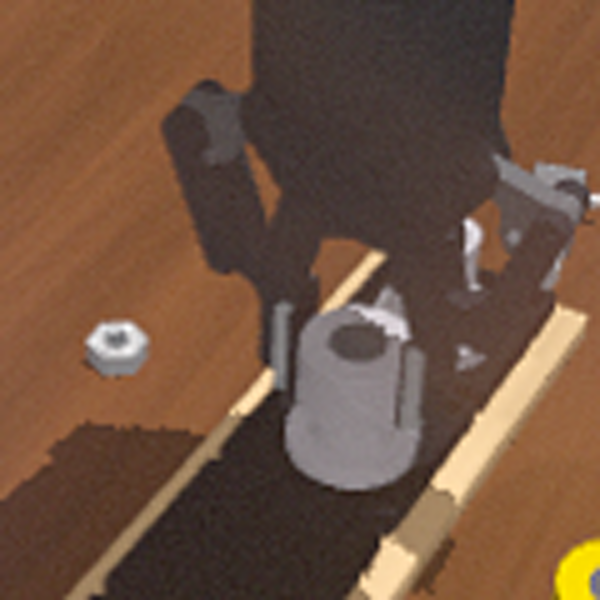

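Request:
{"fn": "play_rows", "kwargs": {
  "rows": [
    [[0,0,10],[0,0,0],32],
    [[0,0,25],[0,0,0],32],
    [[0,0,30],[0,0,0],32],
    [[0,0,10],[0,0,0],32],
    [[18,17,0],[0,0,0],32],
    [[30,28,0],[0,0,0],32],
    [[32,31,0],[0,0,0],32],
    [[32,31,0],[0,0,0],32],
    [[32,31,0],[0,0,0],32],
    [[26,24,0],[0,0,0],32],
    [[16,14,0],[0,0,0],32],
    [[0,0,-20],[0,0,0],32]
  ]
}}

```text
clock: 20.23
position: [0.6411, 0.1155, 0.0637]
ee_rot: [1.0, 0.001, 0.001, -0.0]
ft_force: [-0.4, -1.1, -1.2]
grip_width: 0.452
```

```bash
python3 - <<'E'
from h import *
o=readout.get_obs();P=o["position"];print(P,o["grip_width"]*85.4,o["ft_force"])
a=camera("side"); cv2.imwrite("pics/s16.png",cv2.resize(a[140:300,70:250],None,fx=3.6,fy=3.6,interpolation=cv2.INTER_CUBIC))
E
```

```text
[0.6411017  0.11549009 0.06367728] 38.615512386609595 [-0.38006424 -1.14806013 -1.16329512]
```

View pics/s16.png

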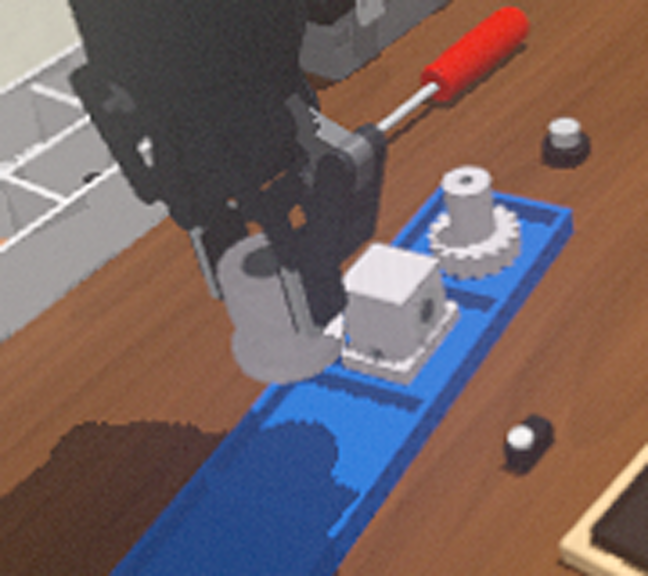

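Request:
{"fn": "play_rows", "kwargs": {
  "rows": [
    [[-1,0,-18],[0,0,0],32],
    [[0,0,-20],[0,0,0],32],
    [[0,0,-13],[0,0,0],32],
    [[0,0,-7],[0,0,0],32],
    [[0,0,-3],[0,0,0],32],
    [[0,0,-1],[0,0,0],32],
    [[0,0,-1],[0,0,0],32],
    [[0,0,0],[0,0,0],32]
  ]
}}

```text
clock: 21.28
position: [0.6392, 0.1142, 0.0015]
ee_rot: [1.0, -0.0, 0.0, -0.0]
ft_force: [-0.7, 0.1, -1.2]
grip_width: 0.449
```

Request:
{"fn": "play_rows", "kwargs": {
  "rows": [
    [[0,0,-1.5],[0,0,0],32],
    [[0,0,-1],[0,0,0],32],
    [[0,0,0],[0,0,0],32]
  ]
}}

```text
clock: 21.65
position: [0.6392, 0.1143, -0.0001]
ee_rot: [1.0, -0.0, 0.0, -0.0]
ft_force: [-5.3, -0.0, 10.5]
grip_width: 0.45
```

```bash
python3 - <<'E'
from h import *
a=camera("side"); cv2.imwrite("pics/s17.png",cv2.resize(a[140:300,70:250],None,fx=3.6,fy=3.6,interpolation=cv2.INTER_CUBIC))
E
```

```text
(no output)
```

View pics/s17.png

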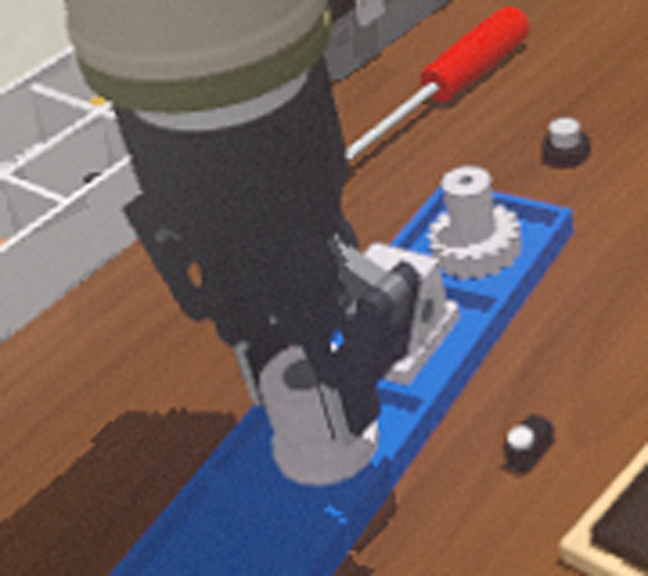

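Request:
{"fn": "play_rows", "kwargs": {
  "rows": [
    [[0,0,0.5],[0,0,0],62],
    [[0,0,0],[0,0,0],62],
    [[0,0,0],[0,0,0],62],
    [[0,0,20],[0,0,0],62],
    [[0,0,30],[0,0,0],62],
    [[0,0,35],[0,0,0],62],
    [[0,0,17],[0,0,0],62],
    [[-25,-33,0],[0,0,0],62],
    [[-35,-46,0],[0,0,0],62],
    [[-35,-46,0],[0,0,0],62],
    [[-35,-46,0],[0,0,0],62],
    [[-33,-44,0],[0,0,0],62]
  ]
}}

```text
clock: 23.2
position: [0.4746, -0.1023, 0.1013]
ee_rot: [1.0, -0.0, 0.0, -0.0]
ft_force: [0.5, -1.5, -0.0]
grip_width: 0.727
```

Request:
{"fn": "play_rows", "kwargs": {
  "rows": [
    [[-25,-33,0],[0,0,0],62],
    [[0,0,-10],[0,0,0],62],
    [[0,0,0],[0,0,0],62]
  ]
}}

```text
clock: 23.58
position: [0.4509, -0.1332, 0.0908]
ee_rot: [1.0, 0.0, -0.0, -0.0]
ft_force: [0.0, -0.2, 0.0]
grip_width: 0.729
```

```bash
python3 - <<'E'
from h import *
o=readout.get_obs();P=o["position"];print(P,o["ee_rot"],o["clock"])
a=camera("side"); cv2.imwrite("pics/s18.png",cv2.resize(a[120:300,80:360],None,fx=2.8,fy=2.8,interpolation=cv2.INTER_CUBIC))
E
```

```text
[ 0.45091132 -0.13316136  0.09081981] [ 9.99999921e-01  7.26095396e-05 -3.43788405e-04 -1.85881296e-04] 23.575
```

View pics/s18.png

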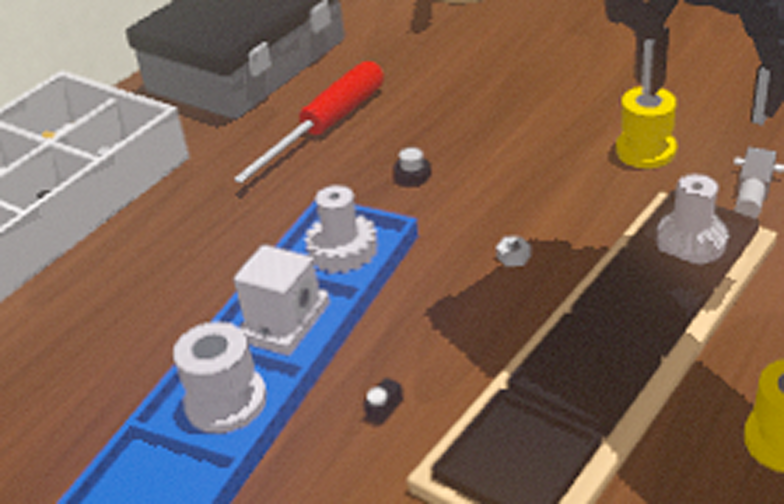

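Three parts are placed. Next: the bevel.

Request:
{"fn": "play_rows", "kwargs": {
  "rows": [
    [[0,0,-18],[0,0,0],62],
    [[0,0,-22],[0,0,0],62],
    [[0,0,-18],[0,0,0],60],
    [[0,0,-12],[0,0,0],60],
    [[0,0,-7],[0,0,0],60],
    [[0,0,-3],[0,0,0],60],
    [[0,0,0],[0,0,0],18],
    [[0,0,0],[0,0,0],18],
    [[0,0,0],[0,0,0],18],
    [[0,0,0],[0,0,0],18],
    [[0,0,0],[0,0,0],18],
    [[0,0,0],[0,0,0],18]
  ],
  "force": 40
}}

```text
clock: 25.12
position: [0.4514, -0.1339, 0.0118]
ee_rot: [1.0, -0.0, 0.0, -0.0]
ft_force: [-2.0, -0.5, 6.9]
grip_width: 0.291
```

```bash
python3 - <<'E'
from h import *
a=camera("side"); cv2.imwrite("pics/s19.png",cv2.resize(a[130:250,270:390],None,fx=5,fy=5,interpolation=cv2.INTER_CUBIC))
E
```

```text
(no output)
```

View pics/s19.png

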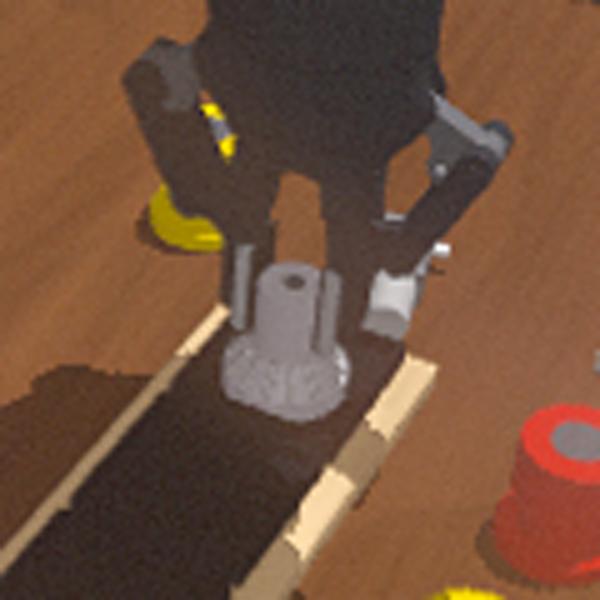

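Request:
{"fn": "play_rows", "kwargs": {
  "rows": [
    [[0,0,10],[0,0,0],18],
    [[0,0,25],[0,0,0],18],
    [[0,0,30],[0,0,0],18],
    [[0,0,10],[0,0,0],18],
    [[14,24,0],[0,0,0],18],
    [[20,36,0],[0,0,0],18],
    [[20,36,0],[0,0,0],18],
    [[20,36,0],[0,0,0],18],
    [[20,36,0],[0,0,0],18],
    [[20,36,0],[0,0,0],18],
    [[20,36,0],[0,0,0],18],
    [[20,36,0],[0,0,0],18]
  ]
}}

```text
clock: 26.68
position: [0.6051, 0.1434, 0.0855]
ee_rot: [1.0, -0.0, -0.0, 0.0]
ft_force: [-0.0, -0.8, 0.0]
grip_width: 0.291
```

Request:
{"fn": "play_rows", "kwargs": {
  "rows": [
    [[15,27,0],[0,0,0],18],
    [[9,16,0],[0,0,0],18],
    [[0,0,-15],[0,0,0],18],
    [[0,0,-15],[0,0,0],18],
    [[0,0,0],[0,0,0],18]
  ]
}}

```text
clock: 27.3
position: [0.6274, 0.1836, 0.0541]
ee_rot: [1.0, -0.001, -0.002, 0.001]
ft_force: [-1.0, -0.0, -0.8]
grip_width: 0.29
```

```bash
python3 - <<'E'
from h import *
a=camera("side"); cv2.imwrite("pics/s20.png",cv2.resize(a[150:340,60:250],None,fx=3.1,fy=3.1,interpolation=cv2.INTER_CUBIC))
E
```

```text
(no output)
```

View pics/s20.png

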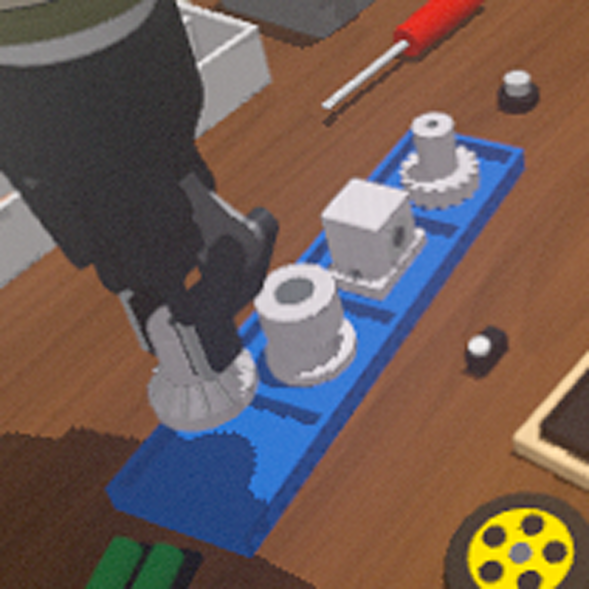

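Request:
{"fn": "play_rows", "kwargs": {
  "rows": [
    [[2,2,-15],[0,0,0],18],
    [[0,0,-16],[0,0,0],18],
    [[0,0,-11],[0,0,0],18],
    [[0,0,-6],[0,0,0],18],
    [[0,0,-2.5],[0,0,0],18],
    [[0,0,-1],[0,0,0],18],
    [[0,0,0],[0,0,0],18]
  ]
}}

```text
clock: 28.22
position: [0.6312, 0.1872, 0.0051]
ee_rot: [1.0, -0.0, 0.0, -0.0]
ft_force: [-0.5, -0.0, -1.1]
grip_width: 0.29
```

Request:
{"fn": "play_rows", "kwargs": {
  "rows": [
    [[0,0,-2],[0,0,0],18],
    [[0,0,-1.5],[0,0,0],18],
    [[0,0,-1],[0,0,0],18],
    [[0,0,0],[0,0,0],18]
  ]
}}

```text
clock: 28.72
position: [0.6311, 0.1872, 0.0018]
ee_rot: [1.0, -0.0, 0.0, -0.0]
ft_force: [-7.4, -2.0, 14.5]
grip_width: 0.289
```

```bash
python3 - <<'E'
from h import *
a=camera("side"); cv2.imwrite("pics/s21.png",cv2.resize(a[150:340,60:250],None,fx=3.1,fy=3.1,interpolation=cv2.INTER_CUBIC))
E
```

```text
(no output)
```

View pics/s21.png

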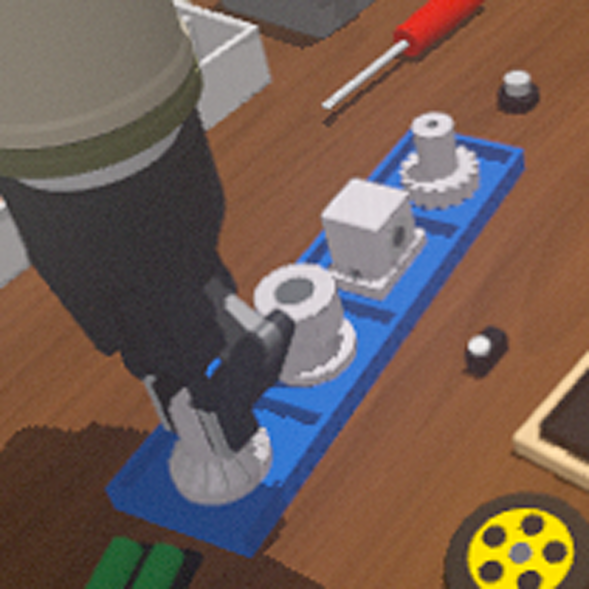

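Floor contact came at the expected height and the bevel is inside its pocket. Next: release and retreat out of the top view.

Request:
{"fn": "play_rows", "kwargs": {
  "rows": [
    [[0,0,1],[0,0,0],60],
    [[0,0,0],[0,0,0],60],
    [[0,0,0],[0,0,0],60],
    [[0,0,20],[0,0,0],60],
    [[0,0,30],[0,0,0],60],
    [[0,0,40],[0,0,0],60],
    [[0,0,40],[0,0,0],60],
    [[-20,25,0],[0,0,0],60],
    [[-30,35,0],[0,0,0],60],
    [[-30,35,0],[0,0,0],60],
    [[-30,35,0],[0,0,0],60],
    [[-30,30,0],[0,0,0],60]
  ]
}}

```text
clock: 30.28
position: [0.4901, 0.3485, 0.1327]
ee_rot: [1.0, 0.0, 0.001, -0.001]
ft_force: [-0.2, 0.1, 0.3]
grip_width: 0.697
```

Request:
{"fn": "play_rows", "kwargs": {
  "rows": [
    [[-30,30,0],[0,0,0],60],
    [[-30,30,0],[0,0,0],60],
    [[-20,30,0],[0,0,0],60],
    [[0,0,0],[0,0,0],60],
    [[0,0,0],[0,0,0],60]
  ]
}}

```text
clock: 30.9
position: [0.4119, 0.4364, 0.1322]
ee_rot: [1.0, -0.001, 0.001, -0.0]
ft_force: [-0.7, 0.1, -0.6]
grip_width: 0.706
```

```bash
python3 - <<'E'
from h import *
a=camera("side"); cv2.imwrite("pics/s22.png",a)
a=camera("top"); cv2.imwrite("pics/t22.png",cv2.resize(a[85:265,110:370],None,fx=3,fy=3,interpolation=cv2.INTER_CUBIC))
print(readout.get_obs()["ft_force"],readout.get_obs()["clock"])
E
```

```text
[ 0.43723366 -0.24592291  0.04358713] 31.0
```

View pics/s22.png

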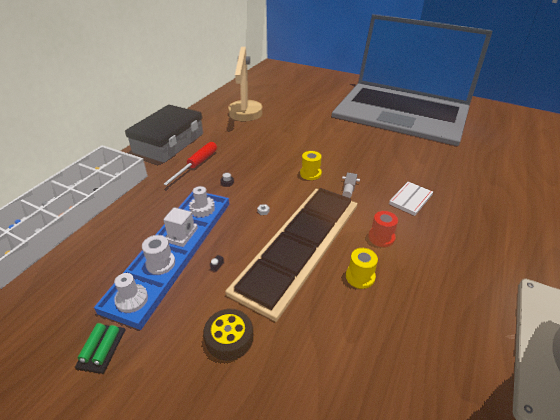

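View pics/t22.png

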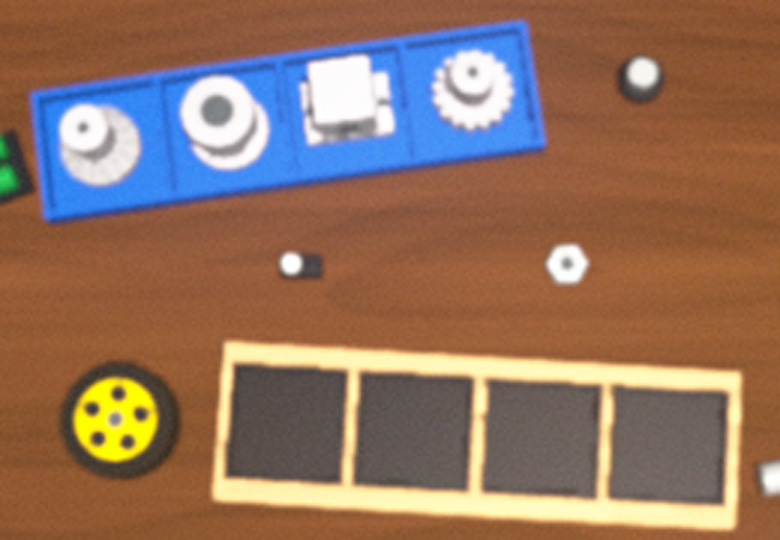

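Both views show all four parts upright inside their own pockets: bevel, pulley, block, gear from left to right. The trays are empty and the arm is clear.

```bash
python3 -c "
from workcell import manip
print(manip.hand_in())"
```

```text
the job is handed in; nothing more can be done
None
```

All four parts are now in the blue rack in reverse order: bevel, pulley, block, gear from left to right. I handed the job in at about 31 s of the 96 s allowed.

- **Last checks:** The final side and top pictures show each part upright inside its own pocket. The trays are empty, the red and yellow look-alikes are untouched, and the arm is clear with the force reading near zero. Each part was lowered until it touched the pocket floor, with at most about 15 N in the end-of-move readings, before it was let go.
- **Checks that disagreed:**
  - The visible fingertips sat about 27 mm above the reported TCP (measured with the fingers shut), contrary to the description. I went by the camera for grasp heights, and floor contact then came within about 1 mm of where I expected it.
  - The rack's corners in the side view were about 2 pixels (roughly 3 mm) off the top-view fit, well inside the pocket clearance.

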